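# Slide the large syringe barrel under the slotted hold-down

## Task

Take the large syringe barrel that stands on its flange and slide it sideways into the slot of the low dark steel hold-down, flange under the slotted plate, until it is fully home at the closed end of the slot. Leave it standing upright there and let go; leave the small syringe barrel where it stands.

Things in the scene. Friction and masses are not known exactly. Their poses are not given: they have to be found in the camera images.
- large_barrel: Larger of two dark grey syringe barrels, loose, about 90 g, standing upright on its round flange, nozzle up. Flange at the foot: diameter 60 mm, 7 mm thick; above it a smooth cylinder of diameter 32 mm up to 104 mm (grip it from above at about 80 mm height); nozzle of diameter 10 mm up to 122 mm. Origin: centre of the flange's underside; z: its axis, up. Round: yaw does not matter.
- small_barrel: Bystander: smaller syringe barrel of the same form and colour, loose. Flange diameter 42 mm, 5 mm thick; cylinder diameter 20 mm up to 72 mm; nozzle tip at 86 mm. Origin: centre of the flange's underside; z up. The two barrels may stand in either order, at least 90 mm apart.
- hold_down: Low dark steel bridge screwed to the bench, fixed: level plate 6 mm thick, underside 17 mm, top 23 mm above the bench, x -50 to +52, y -50 to +50 mm, on side legs (inner faces y +-44) and a rear leg (x +46). Slot along x, 42 mm wide, open at the front (-x), closed at x +16 mm. Origin: on the bench at the seat, where the large barrel's axis stands when fully home; x points into the slot, z up.
- slot_mouth (a point): Point on the bench under the middle of the slot's open mouth, on the front edge of the hold-down's plate, 50 mm in front (-x) of the seat; same axes. The slot flares here to 70 mm wide over its first 14 mm. For the 60 mm flange to clear the plate the barrel's axis must stand at least 35 mm in front of this point; from there it goes in along +x, flange on or up to 6 mm above the bench.
Things that resemble listed ones, but are neither listed nor needed, are in the scene too. What is shaped like the large_barrel but blue or green is not meant. Of the things that look like the hold_down, the larger one is meant.

How it is judged:
By the outcome, as a careful person would: the job done as asked, in the order asked, and still so for the second after the job is handed in, with the robot touching nothing.
It also fails if it takes over 34 s, if anything falls off the work surface, if the arm or the gripper's body presses on something with over 40 N, if the wrist force passes 120 N, or if a joint passes its speed limit or range.

## Robot

A 6-joint arm with a two-finger parallel gripper is mounted at the origin on a cart in front of the work surface, level with it; the furniture and walls round the work are solid. World frame = base frame: x ahead of the robot, y to its left, z up, the work surface at z = 0. Lengths are in mm, angles in rad, forces in N, time in s.
With the tool pointing down it reaches from about 350 to 875 mm from the base axis. Payload 4.2 kg.
Tool frame: the origin (TCP) lies at the very end of the fingers, on their centre line; the grasp point (between the pads) lies 19 mm behind it; z points along the fingers, y is the line along which they close (so a half turn about z gives the same grasp; the last joint's range is limited). The gripper opens to 85 mm and grips with 20 to 120 N. Pads are 22 mm wide; open, the fingers measure 114 mm over their backs; the gripper's body (76 mm by 85 mm) begins 54 mm behind the grasp point. The pads swing forward as they close: fully open they stand 13 mm farther back than shut.
Start: joints at [1.578, 0.385, 0.008, 0, -1.194, -0.259], TCP at [155.686, 605.278, 231.312] pointing down, gripper open.
Joint ranges: [-3.14, 3.14], [-1.21, 2.06], [-1.07, 1.41], [-3.16, 2.05], [-2.99, -0.16], [-3.1, 3.1]. Speed limits (rad/s): [2.79, 2.79, 3.14, 3.14, 3.14, 3.14].

## Interface

Orientations are given as a unit quaternion [x, y, z, w].
In Python, from bench import arm gives the robot as it stands. The module is installed in compiled form; this text tells all that it offers.
- The arm moves only by the tool drive_tool, never from a script. Its argument "targets" is a list of rows, each a list of 5 numbers: the closure, from -1 (fully open) to 1 (shut), then the shift along the tool's x, y, z in mm, then the turn about the tool's z in degrees. In form: [[grip, tx, ty, tz, roll], ...]. A call has 1 to 12 rows; each row is the pose to reach, as a shift and turn from the pose commanded when the call began, along the tool's axes at that moment; what a row does not reach only later rows make up. A row lasts 1/10 s, in which the tool goes at most 50 mm and 8.59 degrees, less where a joint would pass 70% of its speed; a pose out of reach is approached as far as the arm can. A call with a gripper value outside its range is refused whole. The fingers move at their own pace and stop on an object; the grip force is fixed at half the most. Time passes only in rows, so rows that repeat a pose let the fingers close. It gives the time, the measured TCP pose, the force, the opening and the grip force at its end, in the units of the state.
- arm.read_state(): the state, without advancing time (a new reading comes with each control period).
- arm.get_image(name): name is "scene" or "top" or "wrist"; returns the picture (384x512x3 uint8, blue, green, red); there is no depth.
- arm.camera_params(name): a dict with "fov_y" (degrees; the focal length in pixels is half the picture's height over the tangent of half this angle, whatever the lens; pixels are square), "cx", "cy" (the principal point, pixels), "rvec" (rotation vector, rad) and "tvec" (3), from world to camera coordinates, as OpenCV has them; the wrist camera has in their place "tool_from_camera" (4x4, takes a point from camera to tool coordinates, whose origin is the TCP and whose axes are the flange's). Camera axes: x right, y down, z forward; pixel columns grow to the right and rows downward; lengths in mm; the calibration is good to about 2 mm. A picture is of the moment at which its call begins: read the wrist's pose just before it. camera_params takes no time and is no camera call.
- arm.job_done(): hands the job in; it is judged then, once.
The state is a dict: "clock": time; "joints": joint angles; "joint_vel": joint speeds; "joint_efforts": joint torques, N m; "position": TCP position; "ee_rot": TCP orientation; "contact_force": force on the tool from outside, world axes, zero at the start; "wrist_torque": the same for the moment, N m; "gripper_width": finger opening in mm; "grasp_force": force on a finger pad.
Only numpy, scipy, OpenCV 4.12 (cv2) and the standard library are available. Lean on these libraries where they do the work, as an engineer would, in place of code of your own. Each camera call takes 0.05 s, during which the arm holds its last target. There are 200 camera calls.

## Working session

There is one attempt and no reset: what is moved stays moved. The work goes in short steps, Python scripts to look and compute and a tool call to move; the robot and the scene stay as the last step left them, time stands still between calls to the robot, and variables do not carry over. Pictures are saved under pics/ and viewed, at most 10 in all, crops included, and the job is handed in when it is done.

Besides the shell and the picture viewer there is one more tool, called in YAML: its name, and indented under it one key for each argument. drive_tool: Moves the arm, as the interface text tells. Its arguments: {"type":"object","properties":{"targets":{"type":"array","items":{"type":"array","items":{"type":"number"}}}},"required":["targets"]}

```bash
mkdir -p pics; python3 - <<'E'
from bench import arm
import cv2,numpy as np
s=arm.read_state();print(s)
for n in("scene","top"):
    im=arm.get_image(n);cv2.imwrite(f"pics/{n}1.png",im);print(n,arm.camera_params(n))
print(arm.camera_params("wrist"))
E
```

```text
{'clock': 0.0, 'joints': array([ 1.57762297e+00,  3.85565121e-01,  6.60426163e-03, -4.88058112e-04,
       -1.19399001e+00, -2.58623806e-01]), 'joint_vel': array([-1.27312497e-04, -7.76779466e-04, -2.96562400e-05, -2.87068539e-05,
       -7.71104230e-04,  1.23132765e-03]), 'joint_efforts': array([-8.01181213e-04, -3.92281616e+01,  1.88405246e+01,  4.18590143e+00,
       -4.53331304e-03, -6.83999801e-06]), 'position': array([155.54027181, 604.72795358, 230.20959538]), 'ee_rot': array([ 9.92073326e-01, -1.25655498e-01, -8.22557982e-05,  1.09781149e-03]), 'contact_force': array([ 1.02793007, -0.23073783, -0.80878603]), 'wrist_torque': array([-0.03436168, -0.02605593, -0.0226281 ]), 'grasp_force': 0.0, 'gripper_width': 85.01103434663635}
scene {'fov_y': 56.10352410313926, 'cx': 258.80475888266744, 'cy': 189.40764776442703, 'rvec': array([ 2.35990948, -0.81309256,  0.30515315]), 'tvec': array([-246.89375394,  383.70516196,  574.01811895])}
top {'fov_y': 46.38485429437374, 'cx': 257.15968542972365, 'cy': 198.5821499203229, 'rvec': array([ 2.14072158, -2.0756983 ,  0.2171334 ]), 'tvec': array([207.44657845, 522.25807975, 814.37053807])}
{'fov_y': 70.90164420941063, 'cx': 254.05486336548074, 'cy': 188.41795166440116, 'tool_from_camera': array([[ 1.48177129e-03, -9.61066681e-01, -2.76312576e-01,
         7.09094205e+01],
       [ 9.99998561e-01,  1.19585682e-03,  1.20324242e-03,
        -3.02748211e-01],
       [-8.25965922e-04, -2.76313962e-01,  9.61067070e-01,
        -1.42081386e+02],
       [ 0.00000000e+00,  0.00000000e+00,  0.00000000e+00,
         1.00000000e+00]])}
```

View pics/scene1.png

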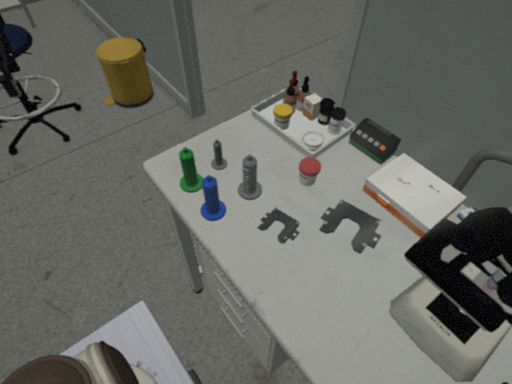

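View pics/top1.png

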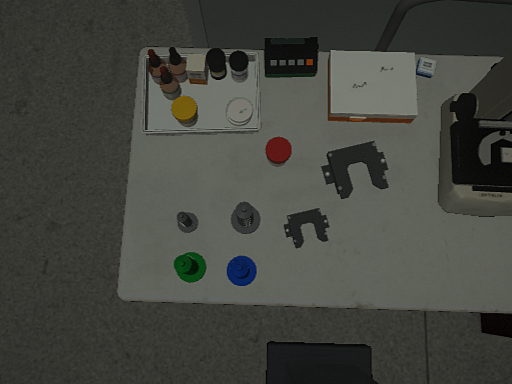

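The top view shows grey barrels at (245,218) (large) and (187,221) (small). The blue one at (241,270) and green one at (190,266) are decoys. Of the two dark bridges, at (355,168) and (307,228), the first is larger, so it is the one meant. I'll enlarge a crop to confirm and measure.

```bash
cat > h.py <<'E'
import numpy as np,cv2
from bench import arm
from scipy.spatial.transform import Rotation as R
def cam(n,s=None):
    p=arm.camera_params(n);f=192/np.tan(np.radians(p["fov_y"]/2))
    K=np.array([[f,0,p["cx"]],[0,f,p["cy"]],[0,0,1.]])
    if n=="wrist":
        T=np.eye(4);T[:3,:3]=R.from_quat(s["ee_rot"]).as_matrix();T[:3,3]=s["position"]
        M=np.linalg.inv(T@p["tool_from_camera"]);return K,M[:3,:3],M[:3,3]
    return K,cv2.Rodrigues(p["rvec"])[0],p["tvec"]
def back(c,uv,z=0):
    K,Rm,t=c;uv=np.atleast_2d(uv).astype(float)
    d=np.c_[uv,np.ones(len(uv))]@np.linalg.inv(K).T@Rm;o=-Rm.T@t
    return o+d*((z-o[2])/d[:,2])[:,None]
def proj(c,X):
    K,Rm,t=c;x=(np.atleast_2d(X)@Rm.T+t)@K.T;return x[:,:2]/x[:,2:]
E
python3 - <<'E'
from h import *
c=cam("top");cs=cam("scene")
print("tcp in top/scene",proj(c,[155,605,230]),proj(cs,[155,605,230]))
print("top",back(c,[[245,218],[187,221],[355,168],[307,228]]).round(), "scene",back(cs,[[250,190],[219,164],[350,225],[280,224]]).round())
im=cv2.imread("pics/top1.png")[130:255,160:400]
im=cv2.convertScaleAbs(im,alpha=2,beta=10)
sc=cv2.imread("pics/scene1.png")[140:260,190:390]
a=cv2.resize(im,(576,300),interpolation=cv2.INTER_CUBIC);b=cv2.resize(sc,(500,300),interpolation=cv2.INTER_CUBIC)
cv2.imwrite("pics/crop.png",np.vstack([a,np.pad(b,((0,0),(0,76),(0,0)))]))
E
```

```text
tcp in top/scene [[-23.77661413 416.4330948 ]] [[18.60028575 88.4678413 ]]
top [[486. 248.   0.]
 [476. 366.   0.]
 [599.  21.   0.]
 [469. 120.   0.]] scene [[481. 245.   0.]
 [470. 362.   0.]
 [600.  25.   0.]
 [475. 125.   0.]]
```

View pics/crop.png

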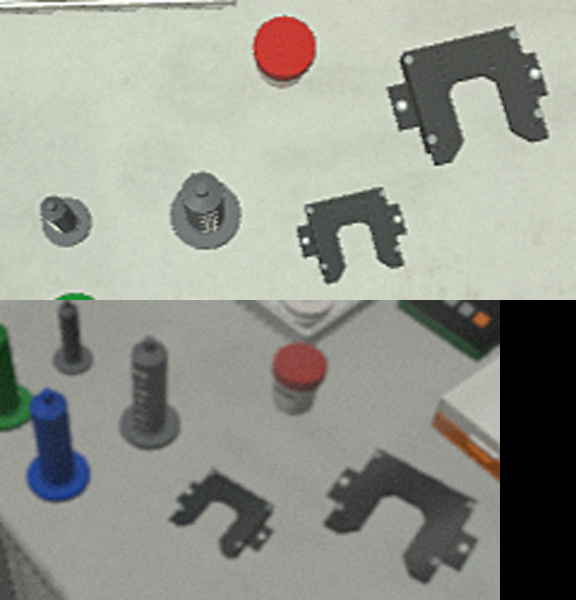

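The crop confirms the large grey barrel (crop 206,205), with the flange centre at top px (246,218). The larger bridge is at right, with its slot opening towards the robot. Next I'll fit its pose in both views.

```bash
cat > fit.py <<'E'
from h import *
from scipy.optimize import minimize
P=np.array([[-50,-50],[52,-50],[52,50],[-50,50],[-50,35],[-36,21],[0,21],[10,18],[16,9],[16,-9],[10,-18],[0,-21],[-36,-21],[-50,-35]],float)
def box(a,b,c,d):return np.array([[a,c],[b,c],[b,d],[a,d]],float)
parts=[(P,23),(P,20),(P,17)]+[(q,z) for q in(box(-50,52,44,50),box(-50,52,-50,-44),box(46,52,-50,50)) for z in(0,6,12)]+[(box(-12,22,s*50,s*66),z) for s in(1,-1) for z in()]
S=4
def fit(cams,ims,x0):
    rois=[]
    for c,im in zip(cams,ims):
        u=proj(c,[[x0[0]+a,x0[1]+b,10] for a in(-85,85) for b in(-85,85)]);lo=u.min(0).astype(int);hi=u.max(0).astype(int)
        lo=np.maximum(lo,0);g=cv2.cvtColor(im,6)[lo[1]:hi[1],lo[0]:hi[0]]
        g=cv2.resize(g,None,fx=S,fy=S,interpolation=cv2.INTER_CUBIC)
        t,_=cv2.threshold(g,0,255,cv2.THRESH_OTSU);rois.append((c,lo,g<t))
    def cost(p):
        e=0
        for c,lo,m in rois:
            r=np.zeros(m.shape,np.uint8);cs,sn=np.cos(p[2]),np.sin(p[2])
            for q,z in parts:
                X=np.c_[p[0]+cs*q[:,0]-sn*q[:,1],p[1]+sn*q[:,0]+cs*q[:,1],np.full(len(q),z)]
                cv2.fillPoly(r,[np.round(((proj(c,X)-lo+.5)*S-.5)*16).astype(np.int32)],1,shift=4)
            e+=(m^(r>0)).sum()/m.size
        return e
    b=min((minimize(cost,[x0[0]+dx,x0[1],x0[2]+dy],method="Nelder-Mead",options=dict(initial_simplex=np.array([x0[0]+dx,x0[1],x0[2]+dy])+np.array([[0,0,0],[12,0,0],[0,12,0],[0,0,.15]]))) for dx in(-10,10) for dy in(-.1,.1)),key=lambda r:r.fun)
    return b.x,b.fun
E
python3 - <<'E'
from fit import *
C=[cam("top"),cam("scene")];I=[cv2.imread("pics/top1.png"),cv2.imread("pics/scene1.png")]
for k in([0],[1],[0,1]):
    print(k,fit([C[i] for i in k],[I[i] for i in k],[597,20,.25]))
# flange ellipses
for c,im,u in((C[0],I[0],(245,218)),(C[1],I[1],(250,190))):
    X=back(c,[[u[0],u[1]]],0);print(X.round(1))
E
```

```text
[0] (array([5.90149613e+02, 2.04978208e+01, 2.77728062e-01]), np.float64(0.046640831619159565))
[1] (array([5.86542555e+02, 1.89064736e+01, 2.76127361e-01]), np.float64(0.06429127725856698))
[0, 1] (array([5.89656222e+02, 2.01530295e+01, 2.72934972e-01]), np.float64(0.11807451292900498))
[[486.  247.5   0. ]]
[[481.4 245.2   0. ]]
```

drive_tool:
  targets:
    - [-1,35,22,4,-3]
    - [-1,75,48,9,-6]
    - [-1,115,75,14,-9]
    - [-1,155,101,20,-12]
    - [-1,195,127,25,-15]
    - [-1,235,153,30,-18]
    - [-1,275,179,35,-21]
    - [-1,315,205,40,-24]
    - [-1,355,231,45,-27]
    - [-1,390,254,50,-30]
    - [-1,407,265,51,-30]
    - [-1,407,265,51,-30]

```text
clock: 1.3
position: [484.8, 244.9, 179.4]
ee_rot: [0.991, 0.133, -0.001, 0.001]
contact_force: [0.2, 0.4, 0.1]
gripper_width: 85.4
grasp_force: 0.0
```

```bash
python3 - <<'E'
from h import *
s=arm.read_state();im=arm.get_image("wrist");cv2.imwrite("pics/w1.png",im)
print(s["clock"],s["position"],R.from_quat(s["ee_rot"]).as_matrix().round(3),s["contact_force"])
c=cam("wrist",s);print(proj(c,[[484,247,0],[484,247,122],[590,20,23]]))
E
```

```text
1.3 [484.81641755 244.91497778 179.35424987] [[ 0.964  0.264 -0.001]
 [ 0.264 -0.964 -0.001]
 [-0.002  0.001 -1.   ]] [0.21028313 0.37682297 0.08535442]
[[251.67036046 171.29800776]
 [250.73070511 205.18024066]
 [476.99370112 138.3507469 ]]
```

View pics/w1.png

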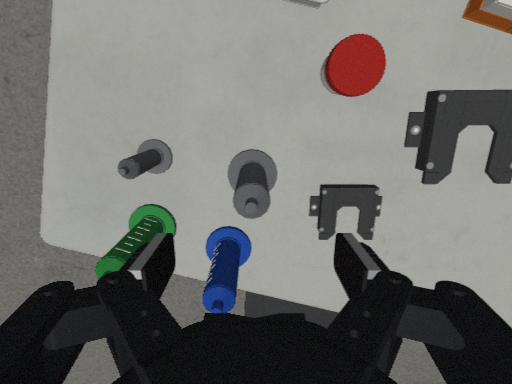

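The wrist view shows the grey flange at (252,172) and its nozzle at (251,203). That agrees with the predicted (484,247), so I'll descend and grip.

drive_tool:
  targets:
    - [-1,0,-1,40,0]
    - [-1,0,-1,80,0]
    - [-1,0,-1,108,0]
    - [-1,0,-1,119,0]
    - [-1,0,-1,119,0]
    - [0.2,0,-1,119,0]
    - [0.6,0,-1,119,0]
    - [1,0,-1,119,0]
    - [1,0,-1,119,0]
    - [1,0,-1,119,0]
    - [1,0,-1,119,0]
    - [1,0,-1,119,0]

```text
clock: 2.55
position: [484.2, 248.7, 62.5]
ee_rot: [0.991, 0.136, 0.001, -0.0]
contact_force: [-0.3, -0.1, 6.1]
gripper_width: 30.8
grasp_force: 58.7
```

drive_tool:
  targets:
    - [1,0,0,-15,0]
    - [1,0,0,-40,0]
    - [1,-5,20,-60,0]
    - [1,-15,60,-60,0]
    - [1,-24,100,-60,0]
    - [1,-33,140,-60,0]
    - [1,-43,180,-60,0]
    - [1,-52,215,-60,0]
    - [1,-57,240,-60,0]
    - [1,-59,248,-60,0]
    - [1,-59,248,-60,0]
    - [1,-59,248,-60,0]

```text
clock: 3.75
position: [493.3, -6.1, 121.2]
ee_rot: [0.991, 0.136, -0.0, -0.0]
contact_force: [-0.7, 1.1, -0.4]
gripper_width: 30.9
grasp_force: 59.4
```

```bash
python3 - <<'E'
from fit import *
s=arm.read_state();im=arm.get_image("wrist");cv2.imwrite("pics/w2.png",im)
print(s["clock"],s["position"],R.from_quat(s["ee_rot"]).as_matrix()[:2,0].round(3),s["contact_force"],s["gripper_width"])
c=cam("wrist",s);p,e=fit([c],[im],[590,20,.275]);print(p,e)
a=R.from_quat(s["ee_rot"]).as_matrix()
print("seat in tool",(a.T@(np.r_[p[:2],0]-s["position"])).round(1),"yawerr deg",np.degrees(p[2]-np.arctan2(a[1,0],a[0,0])))
cs,sn=np.cos(p[2]),np.sin(p[2])
X=np.c_[p[0]+cs*P[:,0]-sn*P[:,1],p[1]+sn*P[:,0]+cs*P[:,1],np.full(len(P),23)]
cv2.polylines(im,[np.round(proj(c,X)).astype(int)],True,(0,0,255),1)
cv2.imwrite("pics/w2f.png",im)
E
```

```text
3.75 [493.31994444  -6.08408416 121.19465484] [0.963 0.269] [-0.66777692  1.12371693 -0.3601999 ] 30.86429958021083
[5.87999832e+02 1.95838669e+01 2.73645658e-01] 0.0802991462275423
seat in tool [ 98.1   0.7 121.2] yawerr deg 0.1011653914902976
```

View pics/w2f.png

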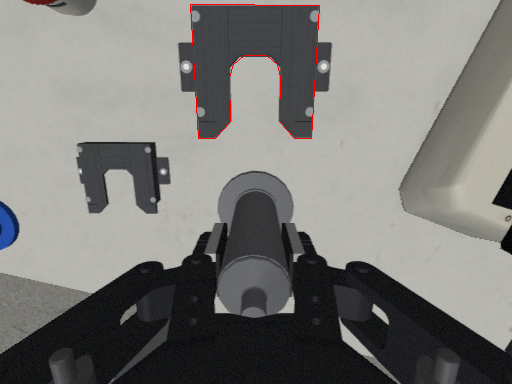

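The fit is excellent: the slot is centred at column 255, the outline overlays the plate, and the seat is 98 mm along tool x and 0.7 mm along tool y. Before lowering I'll check the barrel's foot for tilt.

```bash
python3 - <<'E'
from h import *
s=arm.read_state();c=cam("wrist",s);a=R.from_quat(s["ee_rot"]).as_matrix()
g=lambda u,z:(a.T@(back(c,[u],z)[0]-s["position"])).round(1)
print("flange L,R,front",g((218,205),67),g((293,205),67),g((256,172),67),"nozzle",g((254,305),182))
E
```

```text
flange L,R,front [  1.1 -27.5  54.2] [ 1.2 30.4 54.2] [27.2  1.7 54.2] nozzle [  4.1   0.1 -60.8]
```

drive_tool:
  targets:
    - [1,0,0.5,20,0]
    - [1,0,0.5,40,0]
    - [1,0,0.5,52,0]
    - [1,0,0.5,58,0]
    - [1,0,0.5,58,0]
    - [1,0,0.5,58,0]

```text
clock: 4.4
position: [493.9, -6.3, 63.7]
ee_rot: [0.991, 0.136, 0.0, -0.0]
contact_force: [0.5, -0.1, -1.2]
gripper_width: 30.4
grasp_force: 59.4
```

drive_tool:
  targets:
    - [1,10,-0.5,0,0]
    - [1,22,-0.5,0,0]
    - [1,34,-0.5,0,0]
    - [1,46,-0.5,0,0]
    - [1,58,-0.5,0,0]
    - [1,70,-0.5,0,0]
    - [1,80,-0.5,0,0]
    - [1,88,-0.5,0,0]
    - [1,92,-0.5,0,0]
    - [1,92,-0.5,0,0]

```text
clock: 5.4
position: [582.2, 18.3, 63.2]
ee_rot: [0.991, 0.135, -0.0, 0.0]
contact_force: [0.2, 0.5, -0.9]
gripper_width: 30.6
grasp_force: 59.4
```

drive_tool:
  targets:
    - [1,2,0,0,0]
    - [1,4,0,0,0]
    - [1,6,0,0,0]
    - [1,7,0,0,0]
    - [1,7,0,0,0]

```text
clock: 5.9
position: [588.8, 20.1, 63.4]
ee_rot: [0.991, 0.135, 0.0, -0.0]
contact_force: [-0.3, 0.0, -0.9]
gripper_width: 31.1
grasp_force: 59.4
```

drive_tool:
  targets:
    - [1,1,0,0,0]
    - [1,2,0,0,0]
    - [1,2,0,0,0]

```text
clock: 6.2
position: [590.7, 20.6, 63.3]
ee_rot: [0.991, 0.136, 0.0, 0.0]
contact_force: [-0.1, 1.0, -0.6]
gripper_width: 31.1
grasp_force: 59.4
```

drive_tool:
  targets:
    - [1,1,0,0,0]
    - [1,2,0,0,0]
    - [1,2,0,0,0]

```text
clock: 6.5
position: [591.6, 20.8, 63.1]
ee_rot: [0.991, 0.135, -0.001, 0.0]
contact_force: [-2.1, -0.9, -1.2]
gripper_width: 30.8
grasp_force: 59.5
```

drive_tool:
  targets:
    - [1,1,0,0,0]
    - [1,2,0,0,0]
    - [1,2,0,0,0]

```text
clock: 6.8
position: [592.2, 20.9, 62.9]
ee_rot: [0.991, 0.135, -0.003, 0.0]
contact_force: [-5.7, -0.4, 2.7]
gripper_width: 31.0
grasp_force: 59.7
```

```bash
python3 - <<'E'
from h import *
for i in range(4):
    s=arm.read_state();im=arm.get_image("wrist");print(s["position"].round(1),s["contact_force"].round(1))
cv2.imwrite("pics/w3.png",im)
t=arm.get_image("scene")[170:270,300:400]
cv2.imwrite("pics/w3b.png",np.hstack([cv2.resize(im,(480,360)),cv2.resize(t,(320,320),interpolation=2)[:360].copy() if 0 else cv2.copyMakeBorder(cv2.resize(t,(320,320),interpolation=2),0,40,0,0,0)]))
E
```

```text
[592.2  20.9  62.9] [-5.7 -0.4  2.7]
[592.1  20.9  62.8] [-5.9 -0.4  2.3]
[592.1  20.9  62.9] [-6.2 -1.9  2.8]
[592.2  20.9  62.8] [-5.3 -0.9  3. ]
```

View pics/w3b.png

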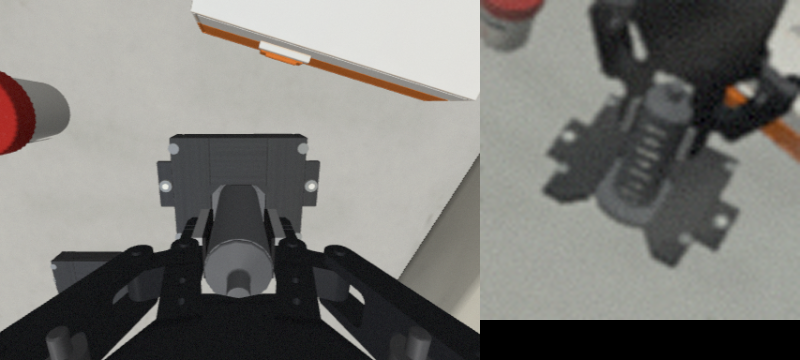

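The barrel's front is at the slot's closed end, and the contact force is about 6 N. I'll ease the push, set the flange down, then press home gently.

drive_tool:
  targets:
    - [1,-2,0,0,0]
    - [1,-2,0,1,0]
    - [1,-2,0,2,0]
    - [1,-2,0,3,0]
    - [1,-2,0,3,0]

```text
clock: 7.55
position: [591.9, 20.8, 62.2]
ee_rot: [0.991, 0.136, -0.001, 0.0]
contact_force: [-8.7, -0.3, 12.0]
gripper_width: 30.9
grasp_force: 60.9
```

drive_tool:
  targets:
    - [1,0,0,-1,0]
    - [0.6,0,0,-1,0]
    - [0.2,0,0,-1,0]
    - [-0.2,0,0,-1,0]
    - [-0.6,0,0,-1,0]
    - [-1,0,0,-1,0]
    - [-1,0,0,-1,0]
    - [-1,0,0,-1,0]

```text
clock: 8.35
position: [592.7, 21.2, 61.3]
ee_rot: [0.991, 0.135, 0.0, -0.0]
contact_force: [-0.5, -0.1, -0.2]
gripper_width: 85.2
grasp_force: 0.0
```

```bash
python3 - <<'E'
from h import *
s=arm.read_state();im=arm.get_image("wrist");t=arm.get_image("scene")[160:260,300:400]
print(s["position"],s["contact_force"].round(1),s["gripper_width"])
cv2.imwrite("pics/w4.png",np.hstack([cv2.resize(im,(480,360)),cv2.copyMakeBorder(cv2.resize(t,(320,320),interpolation=2),0,40,0,0,0)]))
E
```

```text
[592.72947572  21.16398456  61.26472858] [-0.5 -0.1 -0.2] 85.15363443971152
```

View pics/w4.png

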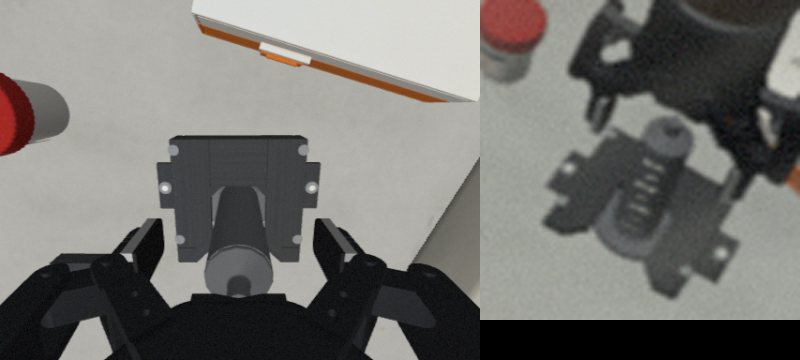

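The barrel is released, standing upright at the closed end. I'll retreat straight up and check the gap from above.

drive_tool:
  targets:
    - [-1,0,0,-20,0]
    - [-1,0,0,-50,0]
    - [-1,0,0,-85,0]
    - [-1,0,0,-120,0]
    - [-1,0,0,-150,0]
    - [-1,-20,0,-170,0]
    - [-1,-50,0,-170,0]
    - [-1,-60,0,-170,0]
    - [-1,-60,0,-170,0]

```text
clock: 9.35
position: [533.7, 4.7, 231.7]
ee_rot: [0.991, 0.135, 0.0, -0.0]
contact_force: [-0.1, -0.2, 0.7]
gripper_width: 85.6
grasp_force: 0.0
```

```bash
python3 - <<'E'
from h import *
s=arm.read_state();im=arm.get_image("wrist");c=cam("wrist",s);cv2.imwrite("pics/w5r.png",im)
print(s["clock"],s["position"])
# model overlay: seat plate + barrel rings
from fit import fit,P
p,e=fit([c],[im],[588,19.6,.2736]);print(p,e)
b=cv2.resize(im,None,fx=4,fy=4,interpolation=2)
u=proj(c,[[588,19.6,30]])[0]*4
p=np.array([588,19.6,.2736])
d=np.array([np.cos(p[2]),np.sin(p[2])]);n=np.array([-d[1],d[0]])
def draw(q,z,col):
    X=np.c_[p[:2]+q[:,:1]*d+q[:,1:]*n,np.full(len(q),z)];cv2.polylines(b,[np.round((proj(c,X)+.5)*4-.5).astype(int)],True,col,1)
th=np.linspace(0,2*np.pi,60);ring=lambda r:np.c_[r*np.cos(th),r*np.sin(th)]
draw(P,23,(0,0,255));draw(ring(16),23,(0,255,0));draw(ring(16),104,(0,255,0));draw(ring(5),122,(255,255,0));draw(ring(30),7,(0,255,255))
x,y=int(u[0])-350,int(u[1])-250;x=max(x,0);y=max(y,0)
cv2.imwrite("pics/w5.png",cv2.convertScaleAbs(b[y:y+590,x:x+700],alpha=1.8))
E
```

```text
9.35 [533.73178935   4.69942821 231.72142383]
[5.88283265e+02 1.93305976e+01 2.75805997e-01] 0.09273108057228915
```

View pics/w5.png

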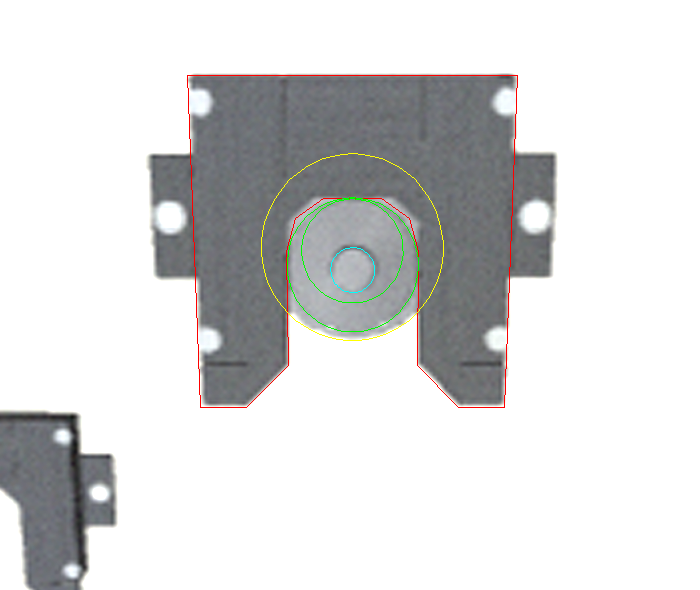

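The view from above shows the barrel upright. Its nozzle, at crop (352,270), and its flange edge fall on the rings predicted for the seat, with no visible gap at the closed end. I'm handing in.

```bash
python3 -c "
from bench import arm
print(arm.job_done())"
```

```text
the job is handed in; nothing more can be done
None
```

The large barrel stands upright, fully home at the closed end of the larger hold-down's slot. It was let go with the gripper clear, the small barrel was not touched, and the job was handed in at about 9.4 s.

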